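# Clamp the card and hold a spring clip open over its edge

### The arm

A 7-joint arm with a two-finger parallel gripper is mounted at the origin on a cart in front of the work surface, level with it; the furniture and walls round the work are solid. World frame = base frame: x ahead of the robot, y to its left, z up, the work surface at z = 0. Lengths are in m, angles in rad, forces in N, time in s.
With the tool pointing down it reaches from about 0.4 to 0.85 m from the base axis. Payload 10.4 kg.
Tool frame: the origin (TCP) lies at the very end of the fingers, on their centre line; the grasp point (between the pads) lies 19 mm behind it; z points along the fingers, y is the line along which they close (so a half turn about z gives the same grasp; the last joint's range is limited). The gripper opens to 85 mm and grips with 20 to 120 N. Pads are 22 mm wide; open, the fingers measure 114 mm over their backs; the gripper's body (76 mm by 85 mm) begins 54 mm behind the grasp point. The pads swing forward as they close: fully open they stand 13 mm farther back than shut.
Start: joints at [-1.188, 0.332, -0.065, 1.46, 0.022, 1.35, -0.088], TCP at [0.247, 0.574, 0.231] pointing down, gripper open.
Joint ranges: [-2.6, 2.6], [-0.5, 2.12], [-1.47, 1.34], [0.16, 2.42], [-1.27, 4.41], [0.06, 2.06], [-2.6, 2.6]. Speed limits (rad/s): [2.22, 2.22, 2.79, 2.79, 3.14, 3.14, 3.14].

### API

Orientations are given as [roll, pitch, yaw] about the fixed x, y, z axes, in that order (R = Rz(yaw) Ry(pitch) Rx(roll)).
In Python, from workcell import * gives the robot as it stands.
- The arm moves only by the shell command python3 -m creep 'ROWS' [OPENING] [FORCE]. ROWS is JSON, a list of rows, each a list of 2 entries, a list of its own where there are three numbers: the shift along the tool's x, y, z in m, then the turn, a rotation vector about the tool's x, y, z in degrees. In form: [[[x, y, z], [rx, ry, rz]], ...]. A call has 1 to 20 rows; each row shifts and turns the commanded pose from where the row before left it, along the tool's axes as they then stand; what a row does not reach is not made up. A row lasts 1/10 s, in which the tool goes at most 50 mm and 8.59 degrees, less where a joint would pass 70% of its speed; a pose out of reach is approached as far as the arm can. A call with a gripper value outside its range is refused whole. OPENING is the opening, from 0 (shut) to 1 (fully open), set as the call begins (- or left out, the last holds). The fingers move at their own pace and stop on an object; FORCE is the grip in N (left out, the last holds). Time passes only in rows, so rows that do not move let the fingers close. It gives the time, the measured TCP pose, the force, the opening and the grip force at its end, in the units of the state.
- sense(): the state, without advancing time (a new reading comes with each control period).
- grab_frame(name): name is "side" or "top"; returns a dict with "img" (480x640x3 uint8, blue, green, red), "intrinsics" (3x3 intrinsics, pixels), "origin" and "rotation" of the camera in the world. Camera axes: x right, y down, z forward; pixel columns grow to the right and rows downward; lengths in m; the calibration is good to about 2 mm. A picture is of the moment at which its call begins. There is no depth.
- close_job(): hands the job in; it is judged then, once.
The state is a dict: "time": time; "q": joint angles; "dq": joint speeds; "joint_efforts": joint torques, N m; "tool_pos": TCP position; "ee_rot": TCP orientation; "wrist_force": force on the tool from outside, world axes, zero at the start; "wrist_torque": the same for the moment, N m; "opening": finger opening in m; "grasp_force": force on a finger pad.
Only numpy, scipy, OpenCV 4.12 (cv2) and the standard library are available. Lean on these libraries where they do the work, as an engineer would, in place of code of your own. Each camera call takes 0.05 s, during which the arm holds its last target. There are 200 camera calls.

### The job

Swing the cam lever of the card stand fully over so that the card is clamped upright. Then squeeze the spring clip open, lift it off its post, and hold it gaping astride the middle of the card's top edge, one jaw on each side reaching well down past the edge and nothing of the clip touching the card. Finish while still holding the clip squeezed wide open there: do not let go; do not push hard on the card at any time and leave the other things on the table where they are.

Things in the scene. Friction and masses are not known exactly. Their poses are not given: they have to be found in the camera images.
- card_stand: Fixed aluminium stand, base 130 x 150 x 12 mm (x -90 to +40, y +-75 mm). Origin: underside, below the card slot. x axis: the card's normal, pointing to the fixed fence behind the card (x +2 to +14 mm); y runs along the card. In front of the card a sliding clamp bar, which the cam moves 3.2 mm to the fence, then the cam lever. Fence and bar are 38 mm high; slot floor at 12 mm.
- cam_lever (a joint): Angle of the cam lever about its vertical pivot at x = -45, y = 0 mm of the stand. 0: lever points along the stand's -x, card loose. Grows anticlockwise seen from above, so it swings to the stand's -y; 1.571: stop, lever along -y, parallel to the card, card clamped. Starts at 0 to 0.25, stays where it is left; about 1.5 N at the knob moves it.
- lever_knob (a point): Top centre, 68 mm above the table, of the upright black knob at the lever's end: a cylinder of 16 mm diameter that stands from 39 mm (top of the lever arm) to 68 mm, 80 mm from the lever's pivot. Free all round (with the lever home it stands 40 mm clear of the card's nearer upright edge both along and across the card); can be pinched from above or pushed.
- lever_pivot (a point): Point on the lever's vertical pivot axis, 68 mm above the table.
- card: Loose stiff brown card, 4 mm thick (its x axis), 80 mm wide (y), 80 mm high (z), standing in the stand's slot with 3 mm of play until it is clamped, when it stands upright with its top edge 92 mm above the table. Origin: centre of its lower edge; the top edge is at z = +80 mm of it.
- clip_post: Fixed aluminium foot 90 x 80 x 8 mm with an upright steel plate, 4 mm thick (x), 40 mm wide (y), top at 68 mm. Origin: underside centre. The spring clip is parked on it, gripping the upper 29 mm of the plate with 8 mm of room left below its throat; a squeezed clip lifts straight off.
- clip: Spring clip like a big clothes peg of sheet steel, 70 g, parked jaws down; 30 mm wide (y axis), 84 mm tall. Origin: midway between the jaw tips (parked 39 mm over the table); pivot 45 mm above it. x axis: the way jaws and grips open. The grips splay upward to black rolled lips, 7 mm thick, 29 mm long (y), centres 80 mm above the origin, 47 mm over both when parked. Throat 37 mm above the tips.
- clip_jaw (a joint): Opening angle of the clip: 0 parked, gripping the post's plate (tips 4 mm apart), 0.60 spread to its stop; wide open is over 0.40. Closing the fingers along the clip's x on the two lips opens it: 5 N starts it, about 11 N holds it at the stop (25 mm over the lips, tips 30 mm apart and 82 mm below the lip centres). Its spring shuts it when let go.
- clip_pivot (a point): Point on the clip's pivot pin, at mid width.
- clip_tip_a (a point): Inner edge of the lower tip of the clip's +x jaw, at mid width.
- clip_tip_b (a point): Inner edge of the lower tip of the clip's -x jaw, at mid width.
- bulldog_clip: Bystander: small black bulldog clip, body about 22 x 32 x 20 mm. Origin: underside centre.
- stamp_pad: Bystander: flat stamp pad case 64 x 97 x 19 mm. Origin: underside centre.
- tin: Bystander: small round tin, 64 mm across, 54 mm high. Origin: underside centre.
- tape_blue: Bystander: roll of tape lying flat, 69 mm across, 19 mm high. Origin: underside centre.
Not all that is in view belongs to the job. Leave any blue or brown look-alike of the card_stand alone.

How it is judged:
By the outcome, as a careful person would: the job done as asked, in the order asked, and still so for the second after the job is handed in, while the arm keeps its last pose, push and grip.
It also fails if it takes over 58 s, if anything falls off the work surface, if the arm or the gripper's body presses on something with over 40 N, if the wrist force passes 120 N, or if a joint passes its speed limit or range.

## Working session

There is one attempt and no reset: what is moved stays moved. The work goes in short steps, Python scripts to look and compute and a shell command to move; the robot and the scene stay as the last step left them, time stands still between calls to the robot, and variables do not carry over. Pictures are saved under pics/ and viewed, at most 10 in all, crops included, and the job is handed in when it is done.

```bash
mkdir -p pics; ls; cat > h.py <<'E'
from workcell import *
import numpy as np, cv2
def ray(f,u,v):
    K=np.array(f["intrinsics"]);R=np.array(f["rotation"]);d=R@np.linalg.solve(K,[u,v,1.]);return np.array(f["origin"]),d
def at(f,u,v,z):
    o,d=ray(f,u,v);return o+d*(z-o[2])/d[2]
def tri(f,p,g,q):
    o,d=ray(f,*p);a,e=ray(g,*q);s=np.linalg.lstsq(np.c_[d,-e],a-o,rcond=None)[0]
    x,y=o+s[0]*d,a+s[1]*e;return (x+y)/2,np.linalg.norm(x-y)
def proj(f,P):
    R=np.array(f["rotation"]);c=R.T@(np.array(P)-f["origin"]);u=np.array(f["intrinsics"])@c;return u[:2]/u[2]
E
python3 - <<'E'
from h import *
import pickle
s=sense();print(s)
for n in("top","side"):
    f=grab_frame(n);pickle.dump(f,open(f"{n}0.pkl","wb"));cv2.imwrite(f"pics/{n}0.png",f["img"]);print(n,f["intrinsics"],f["origin"],f["rotation"])
E
```

```text
pics
{'time': 0.0, 'q': array([-1.18756915,  0.33290842, -0.06472419,  1.46094152,  0.02155978,
        1.34988887, -0.08848728]), 'dq': array([ 0.00048952,  0.00083879, -0.00138772, -0.00070941, -0.00042131,
        0.0018057 , -0.00127403]), 'joint_efforts': array([-1.91066820e-04, -6.25437355e+01,  4.91072831e-02, -3.91617322e+01,
        1.62509020e-02,  9.71442409e-03, -1.27015326e-05]), 'tool_pos': array([0.2465679 , 0.57389954, 0.23049306]), 'ee_rot': array([-3.14013986e+00,  1.91409591e-05,  2.73581323e+00]), 'wrist_force': array([0.73971756, 0.24650761, 0.11642372]), 'wrist_torque': array([ 0.00159184, -0.02302441,  0.02348337]), 'grasp_force': 0.0, 'opening': 0.08527848406877662}
top [[472.49209322   0.         321.98530897]
 [  0.         472.49209322 245.36732787]
 [  0.           0.           1.        ]] [ 0.34990193 -0.11202247  1.42895075] [-2.96371112e+00 -1.76740733e-04 -1.54869202e+00]
side [[450.48214099   0.         326.08677499]
 [  0.         450.48214099 236.9584032 ]
 [  0.           0.           1.        ]] [0.3839266  1.21639371 0.62260732] [-1.95082932  0.01876983 -2.99391054]
```

```bash
sed -i 's/R=np.array(f\["rotation"\])/R=Rot(f)/' h.py; cat >> h.py <<'E'
from scipy.spatial.transform import Rotation
def Rot(f): return Rotation.from_euler('xyz',f["rotation"]).as_matrix()
E
echo ok
```

```text
ok
```

View pics/top0.png

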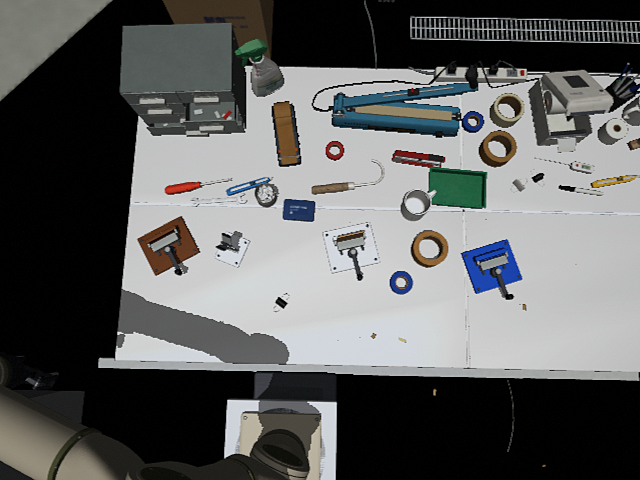

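View pics/side0.png

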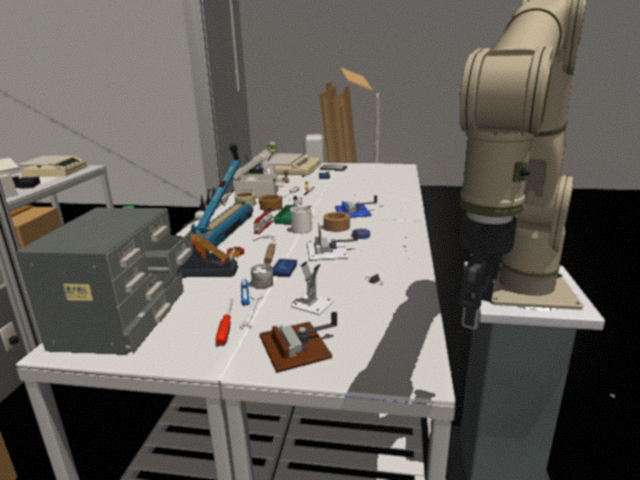

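Three stand-like things show in the top view: brown (170,247), aluminium/white (352,248) and blue (493,268). The aluminium one fits: it is bare metal with a brown strip, the card's edge, at about (352,233). The clip post is at (232,245), and an enlarged crop should confirm both.

```bash
python3 - <<'E'
from h import *
import pickle
t=pickle.load(open("top0.pkl","rb"));s=pickle.load(open("side0.pkl","rb"))
a=t["img"][215:285,310:390];b=t["img"][220:270,205:262]
A=cv2.resize(a,None,fx=8,fy=8,interpolation=cv2.INTER_CUBIC);cv2.imwrite("pics/c1.png",A[:560,:640])
c=s["img"][225:267,290:375]; d=s["img"][250:320,285:340]
C=cv2.resize(c,(680,336),interpolation=cv2.INTER_CUBIC)
B=cv2.resize(b,None,fx=6,fy=6,interpolation=cv2.INTER_CUBIC);D=cv2.resize(d,None,fx=6,fy=6,interpolation=cv2.INTER_CUBIC)
im=np.zeros((600,800,3),np.uint8);im[:300,:342]=B;im[:420,350:680]=D;cv2.imwrite("pics/c2.png",im)
for p in[(352,248),(232,245)]:print(at(t,*p,0.03))
E
```

```text
[ 0.59531153 -0.19706899  0.03      ]
[0.59648199 0.16397553 0.03      ]
```

View pics/c1.png

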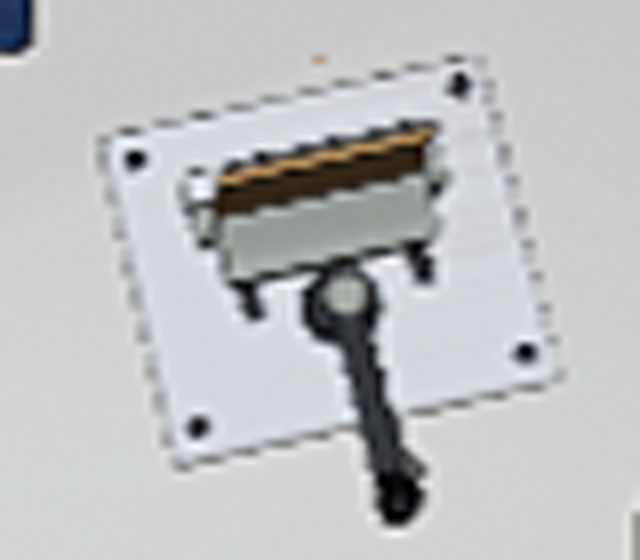

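View pics/c2.png

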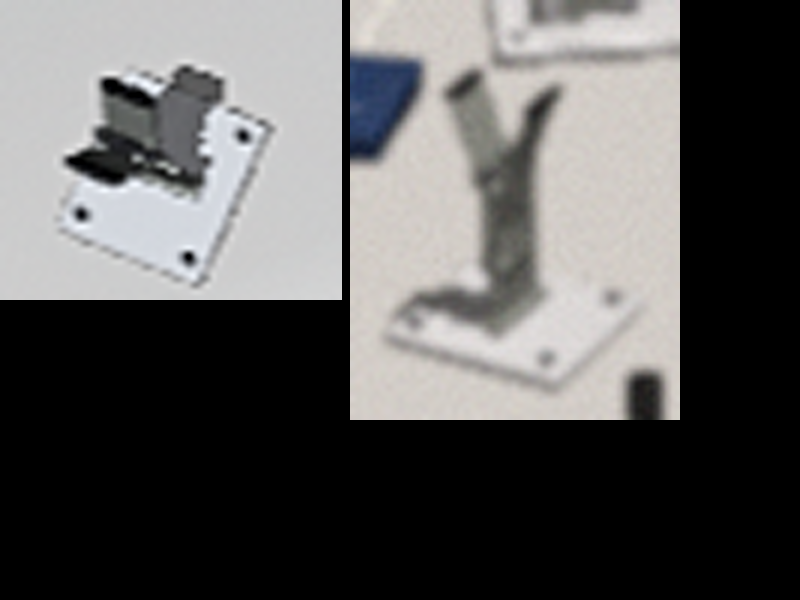

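c1 shows the aluminium stand with the card (brown top edge at about (352,233)), the lever pivot at about (353,251) and the knob at about (360,277). c2 shows the clip parked on its post, with black lips at about (226.5,235) and (221,247.5) in the top view and (304,264) and (317.5,266) in the side view. I fit both poses next.

```bash
cat > fit.py <<'E'
from h import *
import pickle
from scipy.optimize import least_squares
t=pickle.load(open("top0.pkl","rb"));s=pickle.load(open("side0.pkl","rb"))
def c(x,y,x0,y0,k): return (x0+(x+.5)/k-.5,y0+(y+.5)/k-.5)
T=lambda x,y:c(x,y,205,220,6); S=lambda x,y:c(x-350,y,285,250,6); P=lambda x,y:c(x,y,310,215,8)
def fit(obs,x0):
    def w(p,q):
        C,Sn=np.cos(p[2]),np.sin(p[2]);return [p[0]+C*q[0]-Sn*q[1],p[1]+Sn*q[0]+C*q[1],q[2]]
    r=lambda p:np.concatenate([proj(f,w(p,q))-uv for f,q,uv in obs])
    o=least_squares(r,x0);print(o.x,np.degrees(o.x[2]));print(np.round(o.fun.reshape(-1,2),1).tolist());return o.x,w
if __name__=="__main__":
    print("stand");p,w=fit([(t,(.04,.075,.012),P(103,133)),(t,(.04,-.075,.012),P(485,58)),(t,(-.09,-.075,.012),P(562,380)),(t,(-.09,.075,.012),P(178,467))],[.6,-.2,0])
    print("pivot pred",proj(t,w(p,(-.045,0,.05))),"meas",P(345,292)); k=at(t,*P(400,495),.068);pv=np.array(w(p,(-.045,0,.068)))
    print("knob",k,"pivot",pv,np.linalg.norm(k-pv),"ang",np.arctan2(k[1]-pv[1],k[0]-pv[0])-p[2]-np.pi)
    print("home knob",w(p,(-.045,-.08,.068)),"card ends",w(p,(-.002,.04,.092)),w(p,(-.002,-.04,.092)),[proj(t,w(p,(0,y,.092))) for y in(.04,-.04)],P(218,183),P(437,130))
    print("post");F=[(t,(-.045,.04,.008),T(57,228)),(t,(-.045,-.04,.008),T(200,284)),(t,(.045,-.04,.008),T(273,125))]
    L=[(t,(.0235,0,.119),T(129,91)),(t,(-.0235,0,.119),T(98,167)),(s,(.0235,0,.119),S(465,83)),(s,(-.0235,0,.119),S(545,97))]
    fit(F,[.6,.17,-.4]);fit(F+[(s,(.045,.04,.008),S(385,332)),(s,(-.045,.04,.008),S(555,384)),(s,(-.045,-.04,.008),S(645,297))],[.6,.17,-.4]);fit(L,[.6,.17,-.4]);fit(F+L,[.6,.17,-.4])
E
python3 fit.py
```

```text
stand
[ 0.62634516 -0.18949012  0.23458277] 13.440602457740898
[[0.1, 0.3], [-0.0, -0.4], [0.2, 0.3], [-0.2, -0.2]]
pivot pred [353.35066744 251.1012352 ] meas (352.6875, 251.0625)
knob [ 0.5056417  -0.21753455  0.068     ] pivot [ 0.58257765 -0.19994979  0.068     ] 0.07891998352711156 ang -6.293064330216302
home knob [np.float64(0.601172623043058), np.float64(-0.27775870307581924), 0.068] card ends [np.float64(0.6151024495827583), np.float64(-0.15105053470229304), 0.092] [np.float64(0.6336974255458211), np.float64(-0.22885944723121301), 0.092] [array([337.31548955, 236.54154486]), array([364.33172317, 230.81824341])] (336.8125, 237.4375) (364.1875, 230.8125)
post
[ 0.58860325  0.16743657 -0.36529933] -20.930109736253524
[[-0.1, -0.2], [0.1, 0.3], [-0.1, -0.2]]
[ 0.58920189  0.16806994 -0.36866568] -21.122987690642113
[[-0.3, -0.4], [-0.1, 0.2], [-0.2, -0.3], [-0.2, -0.3], [0.4, -0.7], [0.3, 0.1]]
[ 0.59112818  0.17021528 -0.36728121] -21.04366316910387
[[1.1, -1.1], [-0.6, 1.4], [-1.2, -0.1], [0.8, 1.1]]
[ 0.59024575  0.16892057 -0.36151442] -20.713250468204073
[[-0.5, -0.7], [-0.3, -0.2], [-0.6, -0.8], [1.5, -0.8], [-0.1, 1.7], [-0.8, -0.3], [1.3, 0.8]]
```

```bash
cat >> h.py <<'E'
def to(P,yaw=None,p0=None,r0=None):
    s=sense();r=Rotation.from_euler('xyz',s["ee_rot"] if r0 is None else r0);p=s["tool_pos"] if p0 is None else p0
    print("shift mm",np.round(r.inv().apply(np.array(P)-p)*1e3,1),end=' ')
    if yaw is not None: print("turn deg",np.round((r.inv()*Rotation.from_euler('xyz',[180,0,yaw],degrees=True)).as_rotvec(degrees=True),2),end='')
    print()
E
python3 - <<'E'
from h import *
s=sense()
to([.56,.30,.231]);to([.5056,-.2175,.16],13.44,[.56,.30,.231],s["ee_rot"])
E
```

```text
shift mm [-3.961e+02 -1.280e+02 -2.000e-01] 
shift mm [-154.3 -496.9   71.6] turn deg [-3.0000e-02  9.0000e-02  1.4331e+02]
```

```bash
python3 -m creep '[[[-0.02,-0.006,0],[0,0,0]],[[-0.0396,-0.0128,0],[0,0,0]],[[-0.0396,-0.0128,0],[0,0,0]],[[-0.0396,-0.0128,0],[0,0,0]],[[-0.0396,-0.0128,0],[0,0,0]],[[-0.0396,-0.0128,0],[0,0,0]],[[-0.0396,-0.0128,0],[0,0,0]],[[-0.0396,-0.0128,0],[0,0,0]],[[-0.0396,-0.0128,0],[0,0,0]],[[-0.0396,-0.0128,0],[0,0,0]],[[-0.02,-0.0068,0],[0,0,0]]]' 0.29 20
python3 -m creep '[[[-0.006,-0.02,0],[0,0,8]],[[0,0,0],[0,0,8]],[[0,0,0],[0,0,8]],[[0,0,0],[0,0,8]],[[0,0,0],[0,0,8]],[[0,0,0],[0,0,8]],[[0,0,0],[0,0,8]],[[0,0,0],[0,0,8]],[[0,0,0],[0,0,8]]]'
python3 -c "
from h import *
to([.5056,-.2175,.16],13.44);s=sense();print(s['q'],s['opening'],s['time'])"
```

```text
time: 1.2
tool_pos: [0.563, 0.2962, 0.2308]
ee_rot: [-3.14, 0.001, 2.731]
wrist_force: [0.0, -0.1, 0.0]
opening: 0.0249
grasp_force: 0.0
time: 2.1
tool_pos: [0.5578, 0.2794, 0.2309]
ee_rot: [-3.141, 0.0, 1.473]
wrist_force: [-0.2, 0.7, -0.0]
opening: 0.0247
grasp_force: 0.0
shift mm [-499.6   -3.6   71.1] turn deg [-2.000e-02  4.000e-02  7.098e+01]
[-0.80331861  0.3350431   0.34101938  1.48250087 -0.11307711  1.34421592
 -0.5516526 ] 0.02469457068598349 2.1
```

```bash
python3 -m creep '[[[-0.02,0,0],[0,0,0]],[[-0.04,0,0],[0,0,0]],[[-0.04,0,0],[0,0,0]],[[-0.04,0,0],[0,0,0]],[[-0.04,0,0],[0,0,0]],[[-0.04,0,0],[0,0,0]],[[-0.04,0,0],[0,0,0]],[[-0.04,0,0],[0,0,0]],[[-0.04,0,0],[0,0,0]],[[-0.04,0,0],[0,0,0]],[[-0.04,0,0],[0,0,0]],[[-0.04,0,0.02],[0,0,0]],[[-0.02,0,0.02],[0,0,0]],[[-0.02,-0.003,0.02],[0,0,0]]]'
python3 -m creep '[[[0,0,0],[0,0,8]],[[0,0,0],[0,0,8]],[[0,0,0],[0,0,8]],[[0,0,0],[0,0,8]],[[0,0,0],[0,0,8]],[[0,0,0],[0,0,8]],[[0,0,0],[0,0,8]],[[0,0,0],[0,0,8]],[[0,0,0],[0,0,7]],[[0,0,0],[0,0,0]]]'
python3 -c "
from h import *
to([.5056,-.2175,.16],13.44);to([.5056,-.2175,.045]);s=sense();print(s['q'],s['opening'],s['time'])
f=grab_frame('top');cv2.imwrite('pics/t1.png',cv2.resize(f['img'][205:305,290:410],None,fx=5,fy=5,interpolation=cv2.INTER_CUBIC))"
```

```text
time: 3.5
tool_pos: [0.5081, -0.2204, 0.1705]
ee_rot: [3.142, 0.0, 1.48]
wrist_force: [0.4, 0.1, 0.5]
opening: 0.0248
grasp_force: 0.0
time: 4.5
tool_pos: [0.5084, -0.2187, 0.171]
ee_rot: [-3.141, 0.0, 0.24]
wrist_force: [-0.6, 0.4, 0.2]
opening: 0.0244
grasp_force: 0.0
shift mm [-2.5 -1.8 11. ] turn deg [-0.02  0.03  0.28]
shift mm [ -2.4  -1.8 126. ] 
[-0.39615158  0.27868772  0.84890978  1.76918997 -0.22387054  1.19485499
 -0.81453171] 0.024383636383133137 4.5
```

```bash
python3 -m creep '[[[-0.0025,-0.0018,0.02],[0,0,0.3]],[[0,0,0.02],[0,0,0]],[[0,0,0.02],[0,0,0]],[[0,0,0.02],[0,0,0]],[[0,0,0.01],[0,0,0]],[[0,0,0.01],[0,0,0]],[[0,0,0.005],[0,0,0]],[[0,0,0.005],[0,0,0]],[[0,0,0],[0,0,0]]]'
python3 -c "
from h import *
f=grab_frame('side');cv2.imwrite('pics/s1.png',cv2.resize(f['img'][200:270,270:370],None,fx=7,fy=7,interpolation=cv2.INTER_CUBIC))"
```

```text
time: 5.45
tool_pos: [0.5064, -0.217, 0.0611]
ee_rot: [-3.141, 0.0, 0.235]
wrist_force: [0.1, -0.7, -0.1]
opening: 0.0248
grasp_force: 0.0
```

View pics/s1.png

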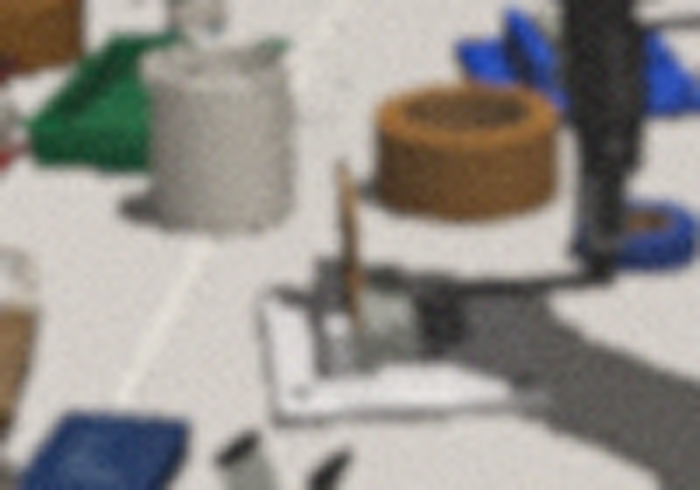

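The side crop shows the fingers astride the knob, at about (600,265) in the crop, with no contact force. I lower a little further and pinch to confirm.

```bash
python3 -m creep '[[[0,0,0.008],[0,0,0]],[[0,0,0.007],[0,0,0]],[[0,0,0],[0,0,0]]]' - 20
python3 -m creep '[[[0,0,0],[0,0,0]],[[0,0,0],[0,0,0]],[[0,0,0],[0,0,0]],[[0,0,0],[0,0,0]]]' 0.1 20
python3 -c "
from h import *
p=np.array([.58258,-.19995]);s=sense();d=s['tool_pos'][:2]-p;a=np.arctan2(d[1],d[0]);print(np.hypot(*d),np.degrees(a)-193.44, np.degrees(s['ee_rot'][2]))
"
```

```text
time: 5.8
tool_pos: [0.5058, -0.2167, 0.0452]
ee_rot: [-3.141, 0.001, 0.235]
wrist_force: [-0.1, -0.8, -0.1]
opening: 0.0246
grasp_force: 0.0
time: 6.2
tool_pos: [0.5065, -0.219, 0.0461]
ee_rot: [3.138, -0.0, 0.233]
wrist_force: [4.3, -7.8, -11.3]
opening: 0.0151
grasp_force: 23.1
0.07846739729031105 -359.37147165969213 13.376498088739043
```

```bash
python3 -m creep '[[[0.0003,0.007,0],[0,0,-5]],[[0.0003,0.007,0],[0,0,-5]],[[0.0003,0.007,0],[0,0,-5]],[[0.0003,0.007,0],[0,0,-5]],[[0,0,0],[0,0,0]]]'
cat > ang.py <<'E'
from h import *
p=np.array([.58258,-.19995]);s=sense();d=s['tool_pos'][:2]-p;a=np.arctan2(d[1],d[0]);print("r",np.hypot(*d)*1e3,"lever",np.degrees(a)%360-193.44, "yaw",np.degrees(s['ee_rot'][2]),s['wrist_force'],s['q'][6])
E
python3 ang.py
```

```text
time: 6.7
tool_pos: [0.5171, -0.2437, 0.046]
ee_rot: [3.141, 0.001, 0.584]
wrist_force: [-0.9, -2.9, -3.4]
opening: 0.0154
grasp_force: 23.6
r 78.75212723108156 lever 20.30356707449903 yaw 33.452449609114296 [-0.92998733 -2.85379608 -3.40020154] -0.3523571820210503
```

```bash
python3 -m creep '[[[0.0003,0.007,0],[0,0,-5]],[[0.0003,0.007,0],[0,0,-5]],[[0.0003,0.007,0],[0,0,-5]],[[0.0003,0.007,0],[0,0,-5]],[[0.0003,0.007,0],[0,0,-5]],[[0.0003,0.007,0],[0,0,-5]],[[0.0003,0.007,0],[0,0,-5]],[[0.0003,0.007,0],[0,0,-5]],[[0.0003,0.007,0],[0,0,-5]],[[0.0003,0.007,0],[0,0,-5]],[[0.0003,0.007,0],[0,0,-5]],[[0.0003,0.007,0],[0,0,-5]],[[0.0002,0.004,0],[0,0,-3]],[[0.0001,0.003,0],[0,0,-2]],[[0,0,0],[0,0,0]]]'
python3 ang.py
```

```text
time: 8.2
tool_pos: [0.5962, -0.2796, 0.0462]
ee_rot: [-3.142, 0.003, 1.715]
wrist_force: [2.1, -7.6, -6.0]
opening: 0.0148
grasp_force: 23.4
r 80.84156373404244 lever 86.23835673141826 yaw 98.28938279616524 [ 2.09017793 -7.58970787 -6.0257267 ] 0.690230774180205
```

```bash
python3 -m creep '[[[0,0.0014,0],[0,0,-1]],[[0,0.0014,0],[0,0,-1]],[[0,0.0014,0],[0,0,-1]],[[0,0.0014,0],[0,0,-1]],[[0,0.0014,0],[0,0,-1]],[[0,0,0],[0,0,0]]]'
python3 ang.py
```

```text
time: 8.8
tool_pos: [0.6028, -0.2784, 0.0462]
ee_rot: [-3.141, 0.003, 1.802]
wrist_force: [3.1, -7.3, -6.3]
opening: 0.0151
grasp_force: 23.4
r 81.05292430148657 lever 91.04210542936562 yaw 103.24036611781496 [ 3.05251277 -7.31181651 -6.31185706] 0.7629078972770112
```

```bash
python3 -m creep '[[[0,0.001,0],[0,0,0]],[[0,0.001,0],[0,0,0]],[[0,0.001,0],[0,0,0]],[[0,0,0],[0,0,0]]]'
python3 ang.py
```

```text
time: 9.2
tool_pos: [0.6045, -0.2781, 0.0461]
ee_rot: [-3.139, 0.002, 1.801]
wrist_force: [-2.3, -7.5, -2.1]
opening: 0.0149
grasp_force: 23.8
r 81.13498279286758 lever 92.25122496545606 yaw 103.18465959232444 [-2.2744188  -7.47951029 -2.12401794] 0.7599882743701314
```

```bash
python3 -m creep '[[[0,0.001,0],[0,0,0]],[[0,0.001,0],[0,0,0]],[[0,0.001,0],[0,0,0]],[[0,0,0],[0,0,0]]]'
python3 ang.py
```

```text
time: 9.6
tool_pos: [0.6049, -0.2781, 0.0459]
ee_rot: [-3.135, 0.001, 1.8]
wrist_force: [-13.9, -6.2, 4.9]
opening: 0.0148
grasp_force: 24.7
r 81.2352080048176 lever 92.49754410012139 yaw 103.10783174557085 [-13.91238287  -6.22221408   4.91474072] 0.7574477831365334
```

```bash
python3 -m creep '[[[0,-0.002,0],[0,0,0]],[[0,-0.001,0],[0,0,0]],[[0,0,0],[0,0,0]]]' 0.29 20
python3 -m creep '[[[0,0,0],[0,0,0]],[[0,0,-0.01],[0,0,0]],[[0,0,-0.02],[0,0,0]],[[0,0,-0.03],[0,0,0]],[[0,0,-0.04],[0,0,0]],[[0,0,-0.04],[0,0,0]],[[0,0,-0.02],[0,0,0]],[[0,0,0],[0,0,0]]]'
python3 -c "
from h import *
s=sense();to([.59,.169,.206],69);print(s['q'])"
```

```text
time: 9.9
tool_pos: [0.6065, -0.2751, 0.0465]
ee_rot: [3.141, -0.0, 1.805]
wrist_force: [0.6, -0.5, -0.0]
opening: 0.0248
grasp_force: 0.0
time: 10.7
tool_pos: [0.6076, -0.2766, 0.2111]
ee_rot: [3.136, 0.004, 1.805]
wrist_force: [1.1, -0.4, -0.1]
opening: 0.0249
grasp_force: 0.0
shift mm [437.5  86.4   4.1] turn deg [ 0.38  0.1  34.44]
[ 0.04821813  0.45050449  0.43433875  1.39216324 -0.19059632  1.33330778
  0.72239277]
```

```bash
python3 -m creep '[[[0.0165,0.0024,0],[0,0,0]],[[0.036,0.007,0],[0,0,0]],[[0.036,0.007,0],[0,0,0]],[[0.036,0.007,0],[0,0,0]],[[0.036,0.007,0],[0,0,0]],[[0.036,0.007,0],[0,0,0]],[[0.036,0.007,0],[0,0,0]],[[0.036,0.007,0],[0,0,0]],[[0.036,0.007,0],[0,0,0]],[[0.036,0.007,0],[0,0,0]],[[0.036,0.007,0],[0,0,0]],[[0.036,0.007,0],[0,0,0]],[[0.025,0.007,0.004],[0.2,0,0]],[[0,0,0],[0,0,8]],[[0,0,0],[0,0,8]],[[0,0,0],[0,0,8]],[[0,0,0],[0,0,8]],[[0,0,0],[0,0,2.4]],[[0,0,0],[0,0,0]]]' 1 30
python3 - <<'E'
from h import *
import pickle
for n in("top","side"):
    f=grab_frame(n);pickle.dump(f,open(f"{n}1.pkl","wb"))
    if n=="top":A=cv2.resize(f["img"][215:285,320:390],None,fx=8,fy=8,interpolation=cv2.INTER_CUBIC);cv2.imwrite("pics/c3.png",A)
s=sense();to([.59,.169,.101],69);print(s['q'],s['opening'])
E
```

```text
time: 12.6
tool_pos: [0.587, 0.1709, 0.2011]
ee_rot: [-3.137, 0.003, 1.206]
wrist_force: [0.7, 0.4, -0.4]
opening: 0.0856
grasp_force: 0.0
shift mm [ -0.3   3.4 100.5] turn deg [-0.23  0.15  0.2 ]
[-0.60842389  0.32668804  0.3153487   1.55199704 -0.10441333  1.28432209
 -0.64175652] 0.08558174949152256
```

View pics/c3.png

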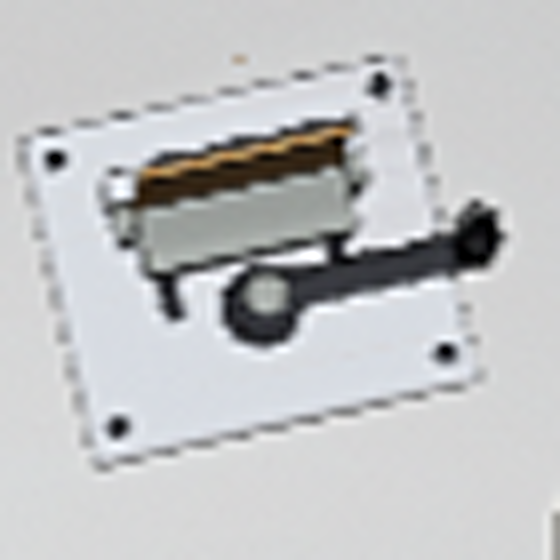

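The lever now lies along the stand's -y, with the pivot at (265,292) and the knob at (480,236) in the crop, parallel to the card, so the card is clamped. I go down over the clip.

```bash
python3 -m creep '[[[0,0.0034,0.02],[0,0,0]],[[0,0,0.02],[0,0,0]],[[0,0,0.02],[0,0,0]],[[0,0,0.02],[0,0,0]],[[0,0,0.01],[0,0,0]],[[0,0,0.01],[0,0,0]],[[0,0,0],[0,0,0]]]'
python3 - <<'E'
from h import *
import pickle
from fit import fit,T,S,t,s
L=[(t,(.020,0,.119),T(129,91)),(t,(-.020,0,.119),T(98,167)),(s,(.020,0,.119),S(465,83)),(s,(-.020,0,.119),S(545,97))]
fit(L,[.6,.17,-.4]);to([.59,.169,.101],69)
f=grab_frame("side");cv2.imwrite("pics/s2.png",cv2.resize(f["img"][225:325,270:350],None,fx=6,fy=6,interpolation=cv2.INTER_CUBIC))
E
```

```text
time: 13.4
tool_pos: [0.5905, 0.1685, 0.1013]
ee_rot: [-3.137, 0.003, 1.206]
wrist_force: [-0.9, 0.4, 0.2]
opening: 0.0853
grasp_force: 0.0
[ 0.59105739  0.17027419 -0.3181623 ] -18.229356984249012
[[0.3, -0.1], [0.2, 0.4], [-0.2, 0.3], [-0.1, 0.7]]
shift mm [ 0.2 -0.7  0.3] turn deg [-0.24  0.17  0.08]
```

View pics/s2.png

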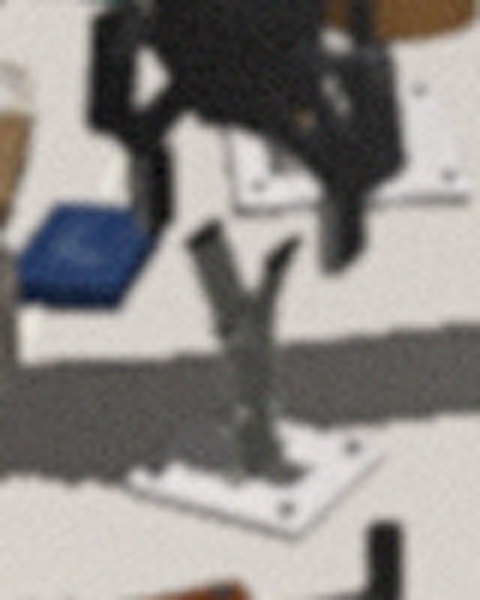

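The two fingers stand either side of the black lips, at (205,230) and (285,245) in the crop. I squeeze.

```bash
python3 -m creep '[[[0,0,0],[0,0,0]],[[0,0,0],[0,0,0]],[[0,0,0],[0,0,0]],[[0,0,0],[0,0,0]],[[0,0,0],[0,0,0]],[[0,0,0],[0,0,0]],[[0,0,0],[0,0,0]],[[0,0,0],[0,0,0]]]' 0.15 30
```

```text
time: 14.25
tool_pos: [0.5916, 0.1687, 0.103]
ee_rot: [-3.139, 0.001, 1.205]
wrist_force: [-1.3, 0.6, 6.1]
opening: 0.0232
grasp_force: 29.4
```

```bash
python3 -m creep '[[[0,0,-0.005],[0,0,0]],[[0,0,-0.01],[0,0,0]],[[0,0,-0.01],[0,0,0]],[[0,0,-0.01],[0,0,0]],[[0,0,-0.01],[0,0,0]],[[0,0,-0.01],[0,0,0]],[[0,0,-0.01],[0,0,0]],[[0,0,-0.01],[0,0,0]],[[0,0,-0.015],[0,0,0]],[[0,0,-0.015],[0,0,0]],[[0,0,-0.01],[0,0,0]],[[0,0,0],[0,0,0]]]'
python3 - <<'E'
from h import *
import pickle
for n in("top","side"):
    f=grab_frame(n);pickle.dump(f,open(f"{n}2.pkl","wb"))
f=pickle.load(open("side2.pkl","rb"))
cv2.imwrite("pics/s3.png",cv2.resize(f["img"][215:315,270:350],None,fx=6,fy=6,interpolation=cv2.INTER_CUBIC))
to([.626,-.1895,.215],103.44)
E
```

```text
time: 15.45
tool_pos: [0.5924, 0.1689, 0.2194]
ee_rot: [-3.141, -0.0, 1.205]
wrist_force: [0.9, 0.6, -0.3]
opening: 0.0228
grasp_force: 29.6
shift mm [-322.2  160.3    2.3] turn deg [ -0.2    0.05 -34.39]
```

View pics/s3.png

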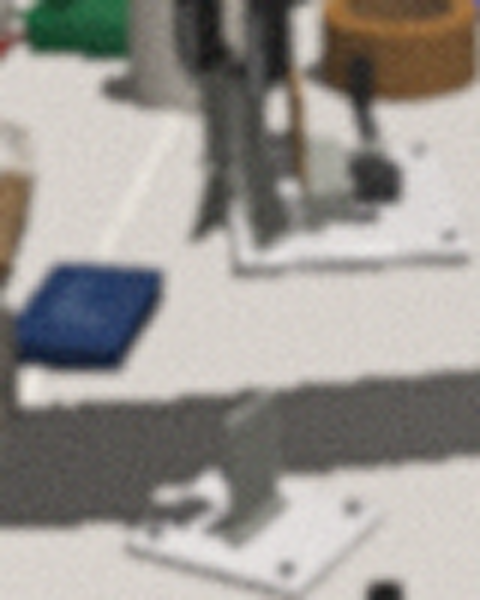

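The clip came off the post gaping, with its tips at crop (207,235) and (262,245). The post is empty. I carry it over the card.

```bash
python3 -m creep '[[[-0.012,0.006,0],[0,0,0]],[[-0.024,0.012,0],[0,0,0]],[[-0.026,0.013,0],[0,0,0]],[[-0.026,0.013,0],[0,0,0]],[[-0.026,0.013,0],[0,0,0]],[[-0.026,0.013,0],[0,0,0]],[[-0.026,0.013,0],[0,0,0]],[[-0.026,0.013,0],[0,0,0]],[[-0.026,0.013,0],[0,0,0]],[[-0.026,0.013,0],[0,0,0]],[[-0.026,0.013,0],[0,0,0]],[[-0.026,0.013,0],[0,0,0]],[[-0.026,0.013,0],[0,0,0]],[[0,0,0],[0,0,-8]],[[0,0,0],[0,0,-8]],[[0,0,0],[0,0,-8]],[[0,0,0],[0,0,-7]],[[0,0,0],[0,0,-3.4]],[[0,0,0],[0,0,0]]]'
python3 - <<'E'
from h import *
import pickle
for n in("top","side"):
    f=grab_frame(n);pickle.dump(f,open(f"{n}3.pkl","wb"))
s=pickle.load(open("side2.pkl","rb"))
o,d=ray(s,270+235/6,215+240/6); 
k=(.1689-o[1])/d[1];print("tips mid at tool y:",o+k*d)
t=pickle.load(open("top1.pkl","rb"));q=lambda x,y:at(t,320+x/8,215+y/8,.092)
a,b=q(140,178),q(352,127);print("card top",a,b,(a+b)/2,np.linalg.norm(a-b),np.degrees(np.arctan2(a[0]-b[0],b[1]-a[1])))
q=sense();print(q["tool_pos"],np.degrees(q["ee_rot"]),q["opening"]);f=pickle.load(open("side3.pkl","rb"))
print(proj(f,[.6275,-.19,.092]))
im=cv2.resize(f["img"][200:265,285:350],None,fx=9,fy=9,interpolation=cv2.INTER_CUBIC);cv2.imwrite("pics/s4.png",im)
E
```

```text
time: 17.45
tool_pos: [0.626, -0.1908, 0.2167]
ee_rot: [-3.137, -0.0, 1.805]
wrist_force: [0.9, -0.6, -0.4]
opening: 0.0227
grasp_force: 29.6
tips mid at tool y: [0.59312603 0.1689     0.14699928]
card top [ 0.61497686 -0.15115172  0.092     ] [ 0.63545376 -0.22743685  0.092     ] [ 0.62521531 -0.18929428  0.092     ] 0.07898560303322191 -164.97452337241631
[ 0.62622566 -0.19038435  0.21691373] [-1.79748763e+02 -1.23654445e-02  1.03293296e+02] 0.02285514761415881
[318.98032743 226.28506913]
```

View pics/s4.png

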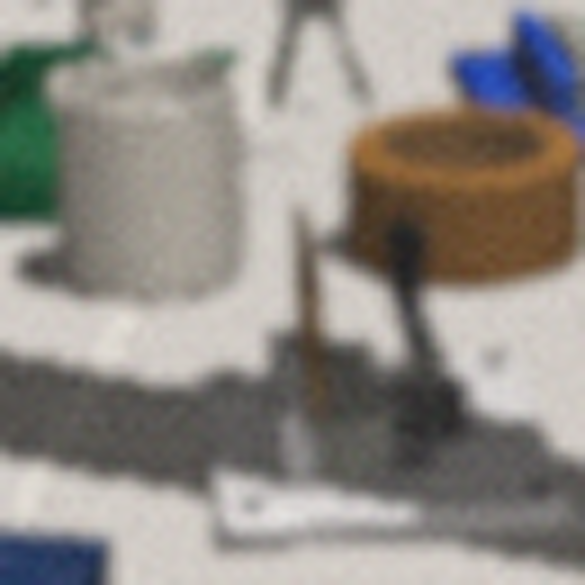

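The clip hangs over the card gaping, with tips at crop (277,102) and (362,102). The far top corner of the card is at about (300,207) in the crop. I check both against the model.

```bash
python3 - <<'E'
from h import *
import pickle
f=pickle.load(open("side3.pkl","rb"))
c=lambda x,y:(285+(x+.5)/9-.5,200+(y+.5)/9-.5)
inv=lambda uv:np.round((uv-np.array([285,200])+.5)*9-.5,0)
C,S=np.cos(.2346),np.sin(.2346)
for n,q in dict(far=(0,-.04,.092),near=(0,.04,.092),nearF=(-.002,.04,.092),nearB=(.002,.04,.092),near40=(0,.04,.045),fenceL=(.04,.075,.012),frontL=(-.09,.075,.012)).items():
    print(n,inv(proj(f,[.6263+C*q[0]-S*q[1],-.1895+S*q[0]+C*q[1],q[2]])))
for p in[(277,102),(362,102),(319.5,102)]:
    o,d=ray(f,*c(*p));k=(-.1905-o[1])/d[1];print(o+k*d)
# brown column centres per row
im=cv2.resize(f["img"][200:265,285:350],None,fx=9,fy=9,interpolation=cv2.INTER_CUBIC).astype(int)
for y in range(200,420,20):
    r=im[y,270:345];m=(r[:,2]-r[:,0]);x=np.where(m>0.5*m.max())[0];print(y,m.max(),270+x.min(),270+x.max())
E
```

```text
far [305. 205.]
near [321. 279.]
nearF [326. 279.]
nearB [315. 279.]
near40 [324. 397.]
fenceL [224. 523.]
frontL [577. 504.]
[ 0.63856907 -0.1905      0.14625859]
[ 0.60665021 -0.1905      0.14723427]
[ 0.62258337 -0.1905      0.14674723]
200 18 283 344
220 18 270 344
240 19 270 327
260 22 284 344
280 22 281 344
300 33 290 325
320 31 294 329
340 29 299 327
360 29 304 326
380 31 304 328
400 27 305 330
```

```bash
python3 -m creep '[[[0,0.002,0.01],[-0.25,0,0]],[[0,0.002,0.01],[0,0,0]],[[0,0,0.01],[0,0,0]],[[0,0,0.01],[0,0,0]],[[0,0,0.005],[0,0,0]],[[0,0,0],[0,0,0]],[[0,0,0],[0,0,0]]]'
python3 - <<'E'
from h import *
import pickle
for n in("top","side"):
    f=grab_frame(n);pickle.dump(f,open(f"{n}4.pkl","wb"))
im=cv2.resize(f["img"][205:255,295:345],None,fx=12,fy=12,interpolation=cv2.INTER_CUBIC);cv2.imwrite("pics/s5.png",im)
E
```

```text
time: 18.25
tool_pos: [0.6308, -0.1888, 0.1726]
ee_rot: [3.14, 0.0, 1.805]
wrist_force: [0.6, -0.6, 0.4]
opening: 0.0226
grasp_force: 29.6
```

View pics/s5.png

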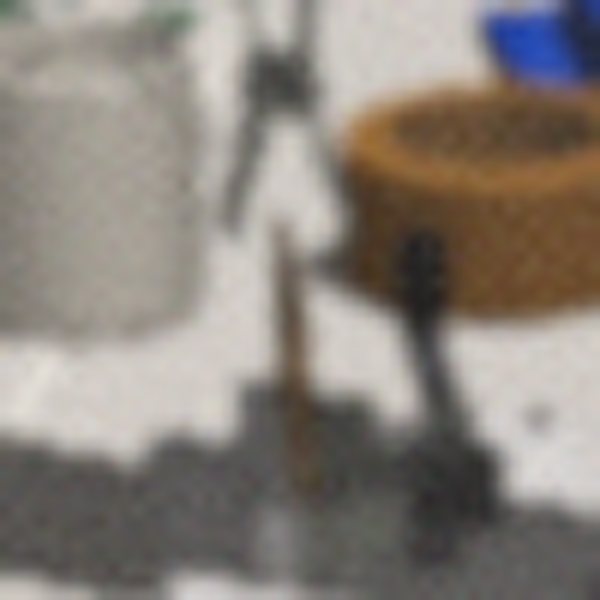

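I have used my ten views. In s5 the left tip is at (235,230), the pivot at about (281,88), the card's top at (283,222), and the jaws look centred over the card. I check this numerically by differencing frames.

```bash
python3 - <<'E'
from h import *
import pickle
a=pickle.load(open("side4.pkl","rb"));b=pickle.load(open("side3.pkl","rb"))
D=np.abs(a["img"].astype(int)-b["img"]).sum(2)
print("cols 310..328 diff")
for v in range(210,229): print(v,D[v,310:329])
A=b["img"].astype(int); print("card R-B")
for v in range(220,246,2): print(v,(A[v,314:326,2]-A[v,314:326,0]),A[v,314:326].sum(1)//3)
E
```

```text
cols 310..328 diff
210 [  4   1   4   5  37  20 158 327 348 342 305 117  24  64 123 141  95   8
   2]
211 [ 15   7  16   4  11  62 229 348 361 340 289 164  55  18  76  89  75  11
   5]
212 [  2   5   5   5  41 188 305 347 352 369 314 221  76   6  21  48  46   4
   6]
213 [ 12  14  13  16  63 192 324 333 340 347 312 192  73   4  17  24  12   8
  22]
214 [  3  10   2   3  85 204 316 264 227 250 259 163  61   9   3  16   7  18
   4]
215 [ 14  22   0  25  89 244 235 163 111 115 136 136  87  17   8   6  13  16
  22]
216 [ 16  12   4  18 108 225 228  97  31  30  81 151 116  39  14  11   6  13
   1]
217 [  3  18  12  38 133 236 217  72   1  13  79 156 156  70   9  12   9   6
   6]
218 [ 15   4   1  54 163 248 144  42   8  22  61 138 178 112  28  40  12  11
   6]
219 [ 18   5  13  77 215 248 131  32   6   4  38  87 159 155  61   8   9   6
  10]
220 [ 17  18  22 133 259 201 105  16   3   6  15  56 128 128  44   7  24   5
  18]
221 [ 15   5  38 156 254 187  40   5   5   5   3  30  65  85  54  10  10  28
   7]
222 [  7  17  53 169 241 152  37   4  11  10   3   3  32  50   4   8   2  21
   4]
22
[... 896 characters left out ...]
12 13 19 24 18  9 15 10 14 16] [203 203 195 166 103  89 147 189 194 182 162 138]
232 [12 11 10 16 22 30 21 13 10 10 14 11] [203 200 198 168 107  82 132 178 197 200 204 202]
234 [11 11 10 11 20 32 26 16 12  8  9 12] [205 203 196 171 118  91 135 178 199 204 202 203]
236 [ 9  5 12 10 20 33 32 16 12 11  7 13] [184 168 156 131  96  79 117 161 189 197 193 195]
238 [ 8  7  3  5 19 28 23 13  4  4  7  9] [166 118  91  72  65  61  69  88  98 107 108 126]
240 [11  3  1  6  7 26 25 12  7  7  8  2] [159 112  83  91  75  65  60  64  62  65  66  85]
242 [ 2  3  2  7 12 24 32 17  6  3  6  5] [95 86 86 85 83 74 68 61 72 65 67 70]
244 [ 4  0  3  3  9 21 27 17  6  3  5  9] [78 80 80 92 83 80 71 69 70 72 66 69]
```

```bash
python3 -m creep '[[[0,-0.0005,0.004],[0,0,0]],[[0,0,0.005],[0,0,0]],[[0,0,0.005],[0,0,0]],[[0,0,0.005],[0,0,0]],[[0,0,0],[0,0,0]],[[0,0,0],[0,0,0]]]'
python3 - <<'E'
from h import *
import pickle
f=grab_frame("side");pickle.dump(f,open("side5.pkl","wb"));b=pickle.load(open("side3.pkl","rb"))
D=np.abs(f["img"].astype(int)-b["img"]).sum(2)
for v in range(213,233): print(v,D[v,310:329])
A=f["img"].astype(int)
for v in range(222,240,2): print(v,A[v,311:327].sum(1)//3)
E
```

```text
time: 18.95
tool_pos: [0.6301, -0.1888, 0.1533]
ee_rot: [3.141, -0.0, 1.806]
wrist_force: [0.6, -0.4, -1.6]
opening: 0.0227
grasp_force: 29.6
213 [ 11  10   4   5   7  74 162 105  64 140 185 120  15   9   8  25  14   6
   7]
214 [ 17   7   5  22  30  84 200 199 166 223 226 132  10  19  11  12  19   8
   8]
215 [ 13  20   3   2   4 112 230 290 290 340 272 143  40   9   1   4   6  12
  24]
216 [ 16   9   4   2  19 127 222 306 375 388 304 192  76   8   7   3   7   8
   8]
217 [  5   7   8  20  51 139 244 304 359 404 340 236 126  53  19   7  11   5
   7]
218 [ 10   8  13   5  41 134 246 332 364 405 354 261 135  47   8  28   6  10
   7]
219 [ 18   7  16   2  21 114 261 345 356 332 318 258 141  69  20   9   4  12
  12]
220 [  7   3  15  12  29 105 271 278 221 168 219 207 172  50   5  10   8   9
  20]
221 [ 11   2   4   6  36 177 255 196  93  43 101 188 158  57  12  14   1   9
  10]
222 [  8   5   4  11  83 212 270 142  27  17  77 159 167 102  19   5   4   3
   5]
223 [  4   7   7  28  96 258 266 124  25   9  32 120 165 106  14  22   7   2
  33]
224 [ 10  23   5  41 133 266 232  97  32   9 
[... 571 characters left out ...]
 16  5]
232 [20  3  6  8  5 11  3  5  8  9  9  7 14 12 11  3  8  5  9]
222 [149 173 190 172 134 108 138 175 187 175 150 126 107  75  58  54]
224 [153 175 184 158 117 117 130 129 168 185 164 126  80  63  49  60]
226 [153 176 167 130 115 142 146 114 123 137 115  92  74  67  61  58]
228 [149 168 155 125 145 175 160 111  96 125 136 122 101  84  64  55]
230 [171 186 187 176 180 191 157  96  89 151 190 196 184 163 142 114]
232 [196 203 205 201 204 197 168 110  85 129 176 202 204 200 203 196]
234 [207 201 207 203 208 201 171 119  92 135 178 201 203 205 202 206]
236 [203 204 197 185 168 156 130  91  81 117 163 190 200 199 199 199]
238 [201 203 201 164 115  90  81  64  60  72  83 106 107 110 126 167]
```

```bash
python3 -m creep '[[[0,0,0.004],[0,0,0]],[[0,0,0.004],[0,0,0]],[[0,0,0.004],[0,0,0]],[[0,0,0.002],[0,0,0]],[[0,0,0],[0,0,0]],[[0,0,0],[0,0,0]],[[0,0,0],[0,0,0]],[[0,0,0],[0,0,0]]]'
python3 - <<'E'
from h import *
import pickle
f=grab_frame("side");pickle.dump(f,open("side6.pkl","wb"));b=pickle.load(open("side3.pkl","rb"))
D=np.abs(f["img"].astype(int)-b["img"]).sum(2)
for v in range(216,237): print(v,D[v,310:329])
s=sense();print(s["wrist_force"],s["tool_pos"],s["opening"],s["time"])
E
```

```text
time: 19.8
tool_pos: [0.6303, -0.1888, 0.1396]
ee_rot: [3.14, 0.0, 1.806]
wrist_force: [-0.0, 0.6, -0.6]
opening: 0.0227
grasp_force: 29.6
216 [ 10   2   2  14  19  83 153  76  47 113 165 118  24  11   4   7  18   3
   9]
217 [  7  10   8   7  20  79 147 118  58 119 204 121  26  11  31   3   7  13
  23]
218 [  7  10   2   5  18  88 179 180 146 220 225 128  27   5   6  22   4   7
   4]
219 [ 16   1  18  18  25  98 236 294 300 313 294 145  43  16  10   9  12   9
  10]
220 [ 27  10  19   7  30 131 281 311 358 379 322 198  85  25   6  15   7   5
  25]
221 [  3   7   7  13  44 151 253 320 366 377 333 263 131  36  32   4  10   7
  23]
222 [ 11   6  17   5  27 131 227 309 307 329 334 271 164  70  10  16  11  21
   6]
223 [  8  15  10   4   8 112 241 255 214 237 261 242 145  46   8  11  10   4
  14]
224 [ 14   7  20   9  22 138 260 233 136 120 160 194 148  38  12  15  20   5
  13]
225 [ 16   5  18   6  60 170 295 250  95  39  71 112  90  47   7   5   8   5
   3]
226 [  3   8  14  14  82 221 285 216  71  19  20  50  30  20   4  23   2   6
  22]
227 [  6   8   7  25 107 268 271 163  59   3  21  25  19  42   1   6  27  16
   8]
228 [  3   6   7  37 139 271 229 129  28  10  12   8  55  55  34   7   3   4
   3]
229 [  6   5  21  65 205 257 197  88  11   7  13   6  62 123  74  36   8   7
  16]
230 [  5   7  10  82 227 257 137  65   2  13   9  11  92 151 135  52  10  14
   3]
231 [  3   8  13  96 246 236 109  18   5  10   1  19  70 163 158  78  12  11
  12]
232 [  7   4  16  96 197 166  72   9   3   6   6  11  34 102 143  86  22   6
  15]
233 [  3   6   7  77 157 110  39   8   7  13  15   4  17  58  86  57   7   3
   8]
234 [ 9 17  5 27 68 56 13  4  5 12  4  6  3 24 38 25 19 24  8]
235 [ 5  6 14  4 12 13 20 12  7  4 11 13  4  5  5  1  3 14  7]
236 [ 5  5  6  2  5  4  9  8  3  8 11  4  6  1  7  4  7 11 13]
[ 0.53978215 -0.59858082 -0.68040639] [ 0.63028962 -0.18881967  0.13959482] 0.02252220711910149 19.85
```

```bash
python3 -c "
from workcell import *
print(close_job())"
```

```text
the job is handed in; nothing more can be done
None
```

The job is handed in: the cam lever is swung to its stop and the card is clamped. The gripper still holds the clip squeezed wide open astride the middle of the card's top edge, jaws about 22–27 mm below it. The last force readings (under 1 N) and the side-camera check showed no contact with the card; I did not re-check the bystanders' positions.

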